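# Centre-punch the marked bracket blank

### The arm

A 6-joint arm with a two-finger parallel gripper is mounted at the origin on the work surface; the furniture and walls round the work are solid. World frame = base frame: x ahead of the robot, y to its left, z up, the work surface at z = 0. Lengths are in m, angles in rad, forces in N, time in s.
With the tool pointing down it reaches from about 0.3 to 0.875 m from the base axis. Payload 6.4 kg.
Tool frame: the origin (TCP) lies midway between the tips of the shut fingers; the grasp point (between the pads) lies 19 mm behind it; z points along the fingers, y is the line along which they close (so a half turn about z gives the same grasp; the last joint's range is limited). The gripper opens to 85 mm and grips with 20 to 120 N. Pads are 22 mm wide; open, the fingers measure 114 mm over their backs; the gripper's body (76 mm by 85 mm) begins 54 mm behind the grasp point. The pads swing forward as they close: fully open they stand 13 mm farther back than shut.
Start: joints at [-1.416, 0.181, 1.607, -0, 1.354, -0.206], TCP at [0.203, -0.538, 0.231] pointing down, gripper open.
Joint ranges: [-2.99, 2.99], [-0.89, 2.07], [0.3, 2.58], [-1.14, 4.28], [0, 2.63], [-3.12, 3.12]. Speed limits (rad/s): [2.57, 2.57, 3.01, 3.14, 3.14, 3.14].

### API

Orientations are given as a unit quaternion [w, x, y, z].
In Python, from bench import ctrl gives the robot as it stands. The module is installed in compiled form; this text tells all that it offers.
- The arm moves only by the tool move_arm, never from a script. Its argument "plan" is one flat list of numbers, 6 for each row, row after row: the shift along the world's x, y, z in units of 50 mm (1.0 is 50 mm), then the turn, a rotation vector about the world's x, y, z in rad. A call has 1 to 10 rows; each row is the pose to reach, as a shift and turn from the pose commanded when the call began; what a row does not reach only later rows make up. A row lasts 1/8 s, in which the tool goes at most 62.5 mm and 10.7 degrees, less where a joint would pass 70% of its speed; a pose out of reach is approached as far as the arm can. A call with a gripper value outside its range is refused whole. "grip" is the finger opening in mm, from 0 to 85.4, set as the call begins (left out, the last holds). The fingers move at their own pace and stop on an object; the grip force is fixed at half the most. Time passes only in rows, so rows that repeat a pose let the fingers close. It gives the time, the measured TCP pose, the force, the opening and the grip force at its end, in the units of the state.
- ctrl.get_obs(): the state, without advancing time (a new reading comes with each control period).
- ctrl.camera(name): name is "scene" or "top"; returns a dict with "pixels" (384x512x3 uint8, red, green, blue), "fx", "fy", "cx", "cy" (pixels), "origin" and "attitude" of the camera in the world. Camera axes: x right, y down, z forward; pixel columns grow to the right and rows downward; lengths in m; the calibration is good to about 2 mm. A picture is of the moment at which its call begins. There is no depth.
- ctrl.hand_in(): hands the job in; it is judged then, once.
The state is a dict: "time_s": time; "q": joint angles; "dq": joint speeds; "joint_efforts": joint torques, N m; "eef_pos": TCP position; "eef_rot": TCP orientation; "wrist_force": force on the tool from outside, world axes, zero at the start; "torque": the same for the moment, N m; "opening": opening from 0.0 (shut) to 1.0 (fully open); "grasp_force": force on a finger pad.
Only numpy, scipy, OpenCV 4.12 (cv2) and the standard library are available. Lean on these libraries where they do the work, as an engineer would, in place of code of your own. Each camera call takes 0.05 s, during which the arm holds its last target. There are 200 camera calls.

### The job

Stand the red spring-loaded centre punch upright on the marked-out bracket blank, the one with the white circle and cross (the other is already drilled), with its point inside the circle. Push it straight down there until its spring snaps, then let it spring back up and leave it standing on the mark. Do not fire the punch anywhere else, and do not shift the blank.

Things in the scene. Friction and masses are not known exactly. Their poses are not given: they have to be found in the camera images.
- punch: Self-standing centre punch, 135 mm tall, 0.3 kg. Dark steel foot: ring 48 mm across, 6 mm high, legs narrowing to 25 mm at 34 mm height, steel point in its middle. Round red sleeve 24 mm across, 48 to 118 mm up (grasp it here, any yaw, about 95 mm up); brass cap 30 mm across, top at 135 mm. Origin: centre of the foot's underside, where the point strikes; z up. Starts upright on the bench.
- punch_sleeve (a joint): How far the red sleeve and cap are pushed down towards the foot, m: 0 at rest, 0.012 at the stop. Push by the gripped sleeve or on top of the cap. Resistance starts at about 3 N, rises to about 14 N near 0.005, then collapses to about 6 N at the stop: the snap; past 0.010 it has fired. Let go, it springs back to 0.
- marked_blank: Loose flat steel bracket blank 110 x 84 x 8 mm, about 0.55 kg, long side along its x, on the bench; blue patch with a white circle and cross, two small holes at its -x end. Origin: centre of its underside. A second such blank nearby has a black drilled hole and no circle: it is not the one.
- mark (a point): Centre of the white circle (30 mm across) with a cross, on the marked blank's top face, 8 mm above the bench; z up.
There are look-alikes about, which are no part of the job. What is shaped like the punch but pink is not meant.

How it is judged:
By the outcome, as a careful person would: the job done as asked, in the order asked, and still so for the second after the job is handed in, with the robot touching nothing.
It also fails if it takes over 42 s, if anything falls off the work surface, if the arm or the gripper's body presses on something with over 40 N, if the wrist force passes 120 N, or if a joint passes its speed limit or range.

## Working session

There is one attempt and no reset: what is moved stays moved. The work goes in short steps, Python scripts to look and compute and a tool call to move; the robot and the scene stay as the last step left them, time stands still between calls to the robot, and variables do not carry over. Pictures are saved under pics/ and viewed, at most 10 in all, crops included, and the job is handed in when it is done.

Besides the shell and the picture viewer there is one more tool, called after "Emit:" as name(argument=value, ...) on one line, values as JSON. move_arm: Moves the arm, as the interface text tells. Its arguments: {"type":"object","properties":{"plan":{"type":"array"},"grip":{"type":"number"}},"required":["plan"]}

```bash
mkdir -p pics
cat > h.py <<'E'
import numpy as np, cv2
from scipy.spatial.transform import Rotation as R
from bench import ctrl
def snap(n,f):
    c=ctrl.camera(n); cv2.imwrite('pics/'+f,c['pixels'][:,:,::-1].copy()); return c
def rot(c):
    a=np.array(c['attitude'],float)
    return a if a.shape==(3,3) else R.from_quat(a[[1,2,3,0]]).as_matrix()
def back(c,u,v,z):
    d=rot(c)@np.array([(u-c['cx'])/c['fx'],(v-c['cy'])/c['fy'],1]); o=np.array(c['origin'])
    return o+d*(z-o[2])/d[2]
def proj(c,p):
    q=rot(c).T@(np.array(p)-np.array(c['origin'])); return c['cx']+c['fx']*q[0]/q[2],c['cy']+c['fy']*q[1]/q[2]
E
python3 - <<'E'
from h import *
for n in('scene','top'):
    c=snap(n,n+'0.png'); print(n,c['origin'],c['attitude'],c['fx'],c['cx'],c['cy'])
o=ctrl.get_obs(); print(o['time_s'],o['eef_pos'],o['eef_rot'],o['opening'])
E
```

```text
scene [0.13084503 0.53994885 0.63984667] [ 0.14623396 -0.28615567  0.84787664 -0.42170577] 489.89155337749696 249.93033978782654 186.2004062333134
top [ 0.39983281 -0.07183546  0.88617115] [-0.07652417  0.72433345 -0.68179154  0.06815716] 432.7219303988173 257.0654022056479 188.1993483020455
0.1 [ 0.20292443 -0.53747616  0.2304987 ] [-7.71540444e-04  9.83770864e-01  1.79427679e-01  1.07219434e-05] 1.0034281017151072
```

View pics/scene0.png

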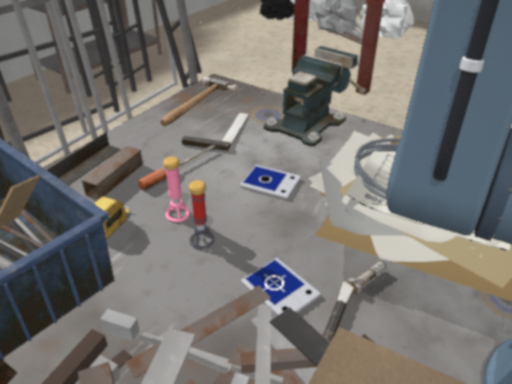

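View pics/top0.png

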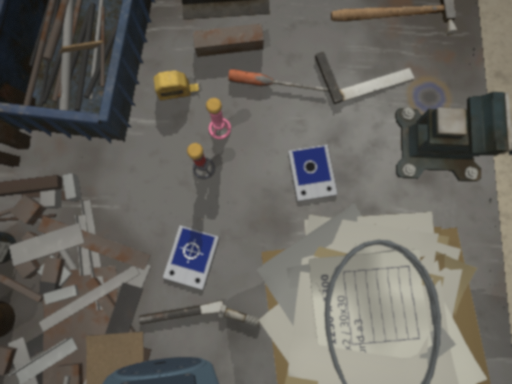

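Scene image: the red punch is at about (200,215) and the pink look-alike at (175,190). The marked blank is at (278,285) and the drilled one at (270,180). In the top image the red punch is at (200,160), pink at (218,118), the mark at (191,251) and the drilled blank at (312,170). Red sleeve and white circle with cross fit the description, so I'll confirm both in one enlarged crop.

Run:
```python
import cv2,numpy as np
a=cv2.imread('pics/top0.png')[130:300,140:240]; b=cv2.imread('pics/scene0.png')[170:320,170:330]
a=cv2.resize(a,None,fx=3.5,fy=3.5,interpolation=2);b=cv2.resize(b,None,fx=2.7,fy=2.7,interpolation=2)
o=np.zeros((600,790,3),np.uint8);o[:a.shape[0],:350]=a;o[:b.shape[0],355:355+b.shape[1]]=b
cv2.imwrite('pics/crop.png',o)
```

```text
(no output)
```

View pics/crop.png

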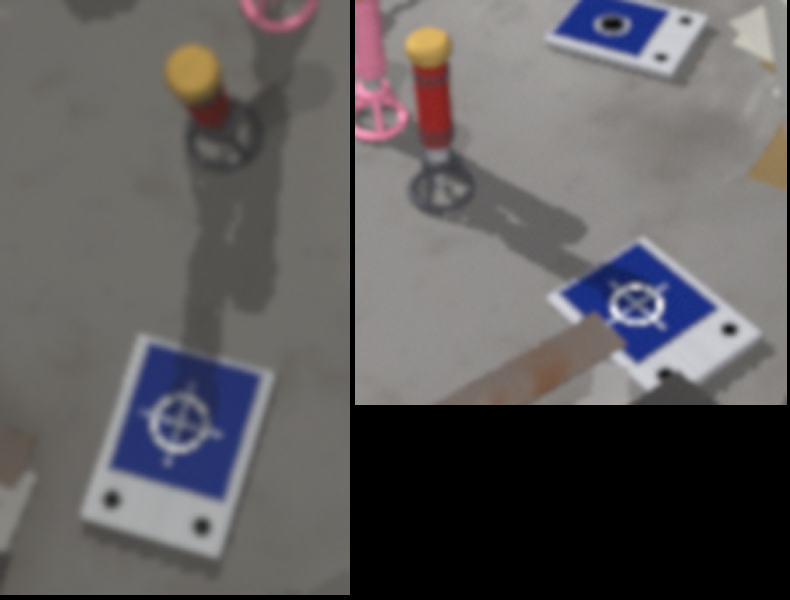

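The crop confirms the target: red sleeve with brass cap on a dark foot, and the white circle and cross on the lower blank. Top pixels: cap (195.4,150), foot (203.7,168.6), mark (191.7,250.9). Scene pixels: cap (197.4,184.5), foot (201.9,238.9), mark (274,282.6).

Run:
```python
from h import *
T=ctrl.camera('top');S=ctrl.camera('scene')
for n,c,l in(('top',T,[(195.4,150,.135),(203.7,168.6,.004),(191.7,250.9,.008)]),('scene',S,[(197.4,184.5,.135),(201.9,238.9,.004),(274,282.6,.008)])):
    for u,v,z in l: print(n,z,back(c,u,v,z).round(4))
for n in [(155,82),(215,107),(206,123)]: pass
# pink foot/cap, blank corners
print(back(T,220,127,.003).round(3),back(T,214,105,.135).round(3))
for u,v in[(140,335),(273,372),(82,517),(220,557)]: print(back(T,140+u/3.5,130+v/3.5,.008).round(3))
o=ctrl.get_obs();print(R.from_quat(np.array(o['eef_rot'])[[1,2,3,0]]).as_matrix().round(3))
```

```text
top 0.135 [0.6194 0.0575 0.135 ]
top 0.004 [0.6181 0.0589 0.004 ]
top 0.008 [0.4454 0.0678 0.008 ]
scene 0.135 [0.6168 0.0606 0.135 ]
scene 0.004 [0.6198 0.0585 0.004 ]
scene 0.008 [0.4464 0.0682 0.008 ]
[0.712 0.032 0.003] [0.708 0.031 0.135]
[0.495 0.096 0.008]
[0.478 0.017 0.008]
[0.389 0.119 0.008]
[0.372 0.039 0.008]
[[ 0.936  0.353 -0.   ]
 [ 0.353 -0.936  0.001]
 [ 0.    -0.001 -1.   ]]
```

Run:
```python
from h import *
T=ctrl.camera('top');S=ctrl.camera('scene')
for p in [(0,0,0),(0,0,.3),(.2,-.54,.23),(.2,-.54,.45),(.1,-.3,.5),(.35,-.3,.23)]: print(p,np.round(proj(T,p)),np.round(proj(S,p)))
for uv in[(392,205),(512,245),(430,0)]: print(uv,back(S,*uv,0).round(2),back(S,*uv,.3).round(2))
print(back(T,160,360,0).round(2),back(T,160,360,.3).round(2))
```

```text
(0, 0, 0) [207. 500.] [573. 408.]
(0, 0, 0.3) [176. 631.] [692. 247.]
(0.2, -0.54, 0.23) [592. 448.] [558.  76.]
(0.2, -0.54, 0.45) [781. 545.] [606. -45.]
(0.1, -0.3, 0.5) [550. 720.] [688. -43.]
(0.35, -0.3, 0.23) [414. 323.] [438. 100.]
(392, 205) [ 0.38 -0.26  0.  ] [0.26 0.12 0.3 ]
(512, 245) [ 0.15 -0.28  0.  ] [0.14 0.1  0.3 ]
(430, 0) [ 0.84 -1.67  0.  ] [ 0.51 -0.63  0.3 ]
[0.23 0.11 0.  ] [0.29 0.05 0.3 ]
```

Emit:
move_arm(plan=[1.2, 0.2, 0.2, 0, 0, 0, 2.4, 0.4, 0.4, 0, 0, 0, 3.5, 0.8, 0.5, 0, 0, 0, 4.6, 1.4, 0.5, 0, 0, 0, 5.5, 2.2, 0.5, 0, 0, 0, 6.2, 3.1, 0.5, 0, 0, 0], grip=85)

```text
time_s: 1.05
eef_pos: [0.5146, -0.3815, 0.2559]
eef_rot: [-0.0, 0.984, 0.18, 0.0]
wrist_force: [0.2, 0.4, -0.1]
opening: 0.991
grasp_force: 0.0
```

Run:
```python
from h import *
c=snap('scene','s1.png')
```

```text
(no output)
```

View pics/s1.png

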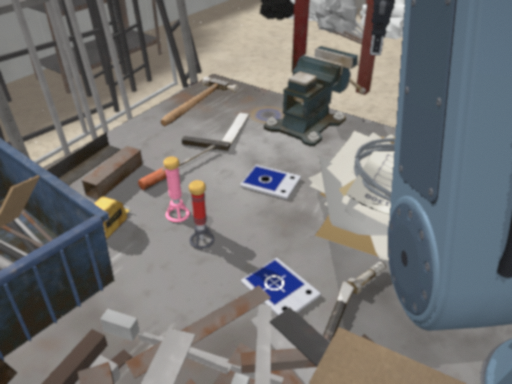

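The blue body is the robot's own arm (it moved with it), so the path is clear. The punch, the blanks and the pink look-alike are unchanged.

Emit:
move_arm(plan=[0.3, 1.1, -0.1, 0, 0, 0, 0.6, 2.2, -0.2, 0, 0, 0, 0.9, 3.3, -0.3, 0, 0, 0, 1.1, 4.4, -0.4, 0, 0, 0, 1.4, 5.5, -0.5, 0, 0, 0, 1.6, 6.6, -0.6, 0, 0, 0, 1.8, 7.7, -0.7, 0, 0, 0, 2.0, 8.5, -0.8, 0, 0, 0, 2.08, 8.81, -0.9, 0, 0, 0, 2.08, 8.81, -0.9, 0, 0, 0])

```text
time_s: 2.35
eef_pos: [0.6167, 0.0578, 0.2106]
eef_rot: [0.0, 0.984, 0.18, -0.001]
wrist_force: [-0.0, -0.7, -0.3]
opening: 0.996
grasp_force: 0.0
```

Run:
```python
from h import *
c=snap('top','t.png');d=snap('scene','s2.png')
o=ctrl.get_obs();print(o['eef_pos'],proj(d,o['eef_pos']))
a=cv2.imread('pics/t.png')[80:260,130:290];b=cv2.imread('pics/s2.png')[80:280,110:290]
cv2.imwrite('pics/c2.png',np.hstack([cv2.resize(a,(400,450)),cv2.resize(b,(400,450))]))
```

```text
[0.61692433 0.05622546 0.21121564] (np.float64(195.83898333355359), np.float64(145.85009078923758))
```

View pics/c2.png

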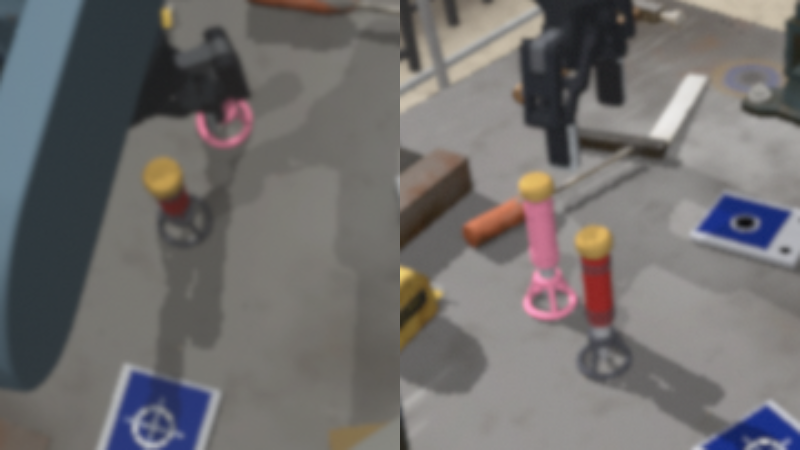

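The open fingers straddle the spot above the red punch. Their midpoint is at scene (195,138), against a projected TCP of (196,146), which fits the open pads being drawn back. The pink punch is clear of them, so I'll descend and grasp.

Emit:
move_arm(plan=[0, 0, -0.7, 0, 0, 0, 0, 0, -1.4, 0, 0, 0, 0, 0, -2.1, 0, 0, 0, 0, 0, -2.6, 0, 0, 0, 0, 0, -2.7, 0, 0, 0, 0, 0, -2.7, 0, 0, 0])

```text
time_s: 3.2
eef_pos: [0.6175, 0.0564, 0.077]
eef_rot: [0.0, 0.984, 0.179, 0.0]
wrist_force: [-0.3, -0.0, 0.7]
opening: 0.999
grasp_force: 0.0
```

Emit:
move_arm(plan=[0, 0, 0, 0, 0, 0, 0, 0, 0, 0, 0, 0, 0, 0, 0, 0, 0, 0, 0, 0, 0, 0, 0, 0, 0, 0, 0, 0, 0, 0, 0, 0, 0, 0, 0, 0, 0, 0, 0, 0, 0, 0, 0, 0, 0, 0, 0, 0], grip=10)

```text
time_s: 4.2
eef_pos: [0.6174, 0.0574, 0.0766]
eef_rot: [0.0, 0.984, 0.179, 0.0]
wrist_force: [0.3, -1.0, 3.9]
opening: 0.28
grasp_force: 45.4
```

Run:
```python
from h import *
d=snap('scene','s3.png');cv2.imwrite('pics/c3.png',cv2.resize(cv2.imread('pics/s3.png')[130:330,130:330],(600,600),interpolation=2))
o=ctrl.get_obs();print(o['eef_pos'],o['opening'],o['grasp_force'],o['wrist_force'])
```

```text
[0.61740465 0.05737161 0.07659499] 0.27486624510867014 45.45544078457169 [ 1.24219968 -1.34053824  3.1054283 ]
```

View pics/c3.png

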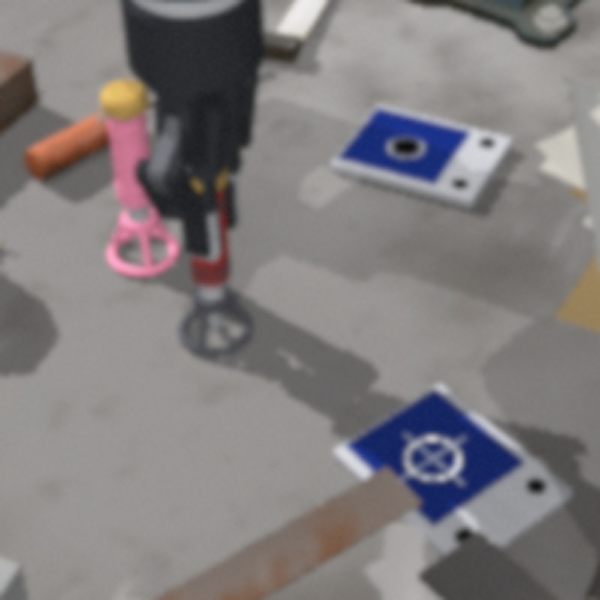

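Grasp is good: opening 23.6 mm and 45 N on the sleeve, with the punch upright and its foot at crop (217,325). I'll lift it and carry it over the mark at crop (434,459).

Emit:
move_arm(plan=[0, 0, 0.3, 0, 0, 0, 0, 0, 0.8, 0, 0, 0, -0.5, 0.03, 0.9, 0, 0, 0, -1.2, 0.06, 0.9, 0, 0, 0, -1.9, 0.1, 0.9, 0, 0, 0, -2.6, 0.14, 0.9, 0, 0, 0, -3.1, 0.17, 0.9, 0, 0, 0, -3.4, 0.19, 0.8, 0, 0, 0, -3.45, 0.19, 0.6, 0, 0, 0, -3.45, 0.19, 0.6, 0, 0, 0])

```text
time_s: 5.5
eef_pos: [0.4439, 0.0671, 0.1055]
eef_rot: [-0.0, 0.984, 0.179, -0.001]
wrist_force: [-0.4, -0.1, -3.1]
opening: 0.279
grasp_force: 47.3
```

Run:
```python
from h import *
d=snap('scene','s4.png');cv2.imwrite('pics/c4.png',cv2.resize(cv2.imread('pics/s4.png')[170:330,200:360],(600,600),interpolation=2))
o=ctrl.get_obs();print(o['eef_pos'],o['opening'],o['grasp_force'],o['wrist_force'])
```

```text
[0.44452545 0.06706296 0.10592327] 0.27998275633410485 47.274014861905016 [ 0.09270404 -0.83492219 -2.69915743]
```

View pics/c4.png

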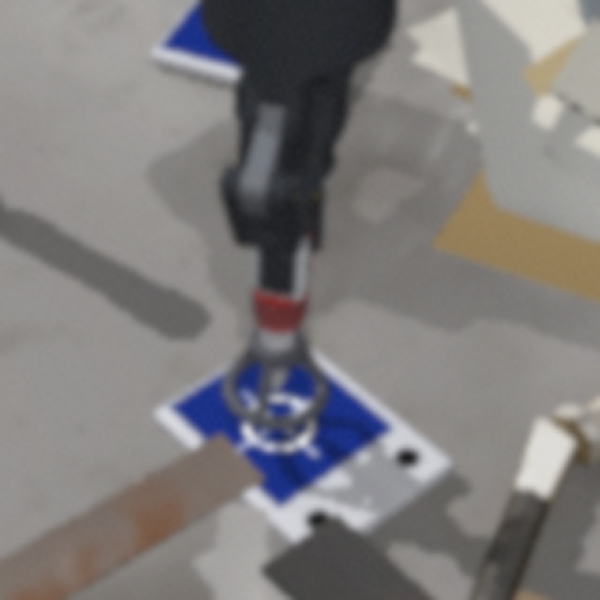

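The ring centre is at crop (275,390), which is scene (273.3,274.0), hanging over the mark at (274,282.5). I'll check its position at its height.

Run:
```python
from h import *
d=ctrl.camera('scene')
for z in(.029,.032,.035): print(z,back(d,273.3,274,z).round(4))
print(back(d,274,282.5,.008).round(4))
```

```text
0.029 [0.4478 0.0691 0.029 ]
0.032 [0.4463 0.0714 0.032 ]
0.035 [0.4447 0.0737 0.035 ]
[0.4466 0.068  0.008 ]
```

Aligned to within about 3 mm, against a 15 mm circle radius. Lowering gently to contact.

Emit:
move_arm(plan=[0, 0, -0.1, 0, 0, 0, 0, 0, -0.2, 0, 0, 0, 0, 0, -0.3, 0, 0, 0, 0, 0, -0.36, 0, 0, 0, 0, 0, -0.4, 0, 0, 0, 0, 0, -0.42, 0, 0, 0, 0, 0, -0.44, 0, 0, 0, 0, 0, -0.44, 0, 0, 0])

```text
time_s: 6.6
eef_pos: [0.4449, 0.067, 0.0848]
eef_rot: [0.0, 0.984, 0.179, 0.0]
wrist_force: [-1.1, 0.8, 3.2]
opening: 0.279
grasp_force: 47.3
```

Emit:
move_arm(plan=[0, 0, -0.03, 0, 0, 0, 0, 0, -0.06, 0, 0, 0, 0, 0, -0.09, 0, 0, 0, 0, 0, -0.09, 0, 0, 0])

```text
time_s: 7.1
eef_pos: [0.4458, 0.0673, 0.0812]
eef_rot: [-0.0, 0.984, 0.179, 0.001]
wrist_force: [-3.0, 3.1, 12.1]
opening: 0.275
grasp_force: 47.2
```

Emit:
move_arm(plan=[0, 0, -0.03, 0, 0, 0, 0, 0, -0.06, 0, 0, 0, 0, 0, -0.09, 0, 0, 0, 0, 0, -0.12, 0, 0, 0, 0, 0, -0.12, 0, 0, 0])

```text
time_s: 7.72
eef_pos: [0.4457, 0.0673, 0.0748]
eef_rot: [-0.0, 0.984, 0.179, 0.001]
wrist_force: [-0.5, 2.5, 8.5]
opening: 0.275
grasp_force: 47.0
```

Past the peak, with the force falling (12 → 8.5 N). Pressing the last few mm to the stop.

Emit:
move_arm(plan=[0, 0, -0.02, 0, 0, 0, 0, 0, -0.04, 0, 0, 0, 0, 0, -0.04, 0, 0, 0])

```text
time_s: 8.1
eef_pos: [0.4457, 0.0673, 0.0729]
eef_rot: [-0.0, 0.984, 0.179, 0.001]
wrist_force: [-1.7, 2.6, 7.6]
opening: 0.276
grasp_force: 47.0
```

Emit:
move_arm(plan=[0, 0, -0.02, 0, 0, 0, 0, 0, -0.03, 0, 0, 0, 0, 0, -0.03, 0, 0, 0])

```text
time_s: 8.48
eef_pos: [0.4462, 0.0674, 0.0727]
eef_rot: [-0.0, 0.984, 0.179, 0.002]
wrist_force: [-5.7, 3.9, 22.0]
opening: 0.279
grasp_force: 47.2
```

The stop has been reached (force rose to 22 N after the collapse), so it has fired. Letting it spring back up slowly while still held.

Emit:
move_arm(plan=[0, 0, 0.04, 0, 0, 0, 0, 0, 0.1, 0, 0, 0, 0, 0, 0.16, 0, 0, 0, 0, 0, 0.22, 0, 0, 0, 0, 0, 0.26, 0, 0, 0, 0, 0, 0.28, 0, 0, 0, 0, 0, 0.28, 0, 0, 0])

```text
time_s: 9.35
eef_pos: [0.4453, 0.0671, 0.0847]
eef_rot: [0.0, 0.984, 0.179, 0.001]
wrist_force: [2.1, 3.2, 4.7]
opening: 0.279
grasp_force: 46.9
```

Emit:
move_arm(plan=[0, 0, 0.01, 0, 0, 0, 0, 0, 0.02, 0, 0, 0, 0, 0, 0.02, 0, 0, 0])

```text
time_s: 9.72
eef_pos: [0.4444, 0.0669, 0.0851]
eef_rot: [0.0, 0.984, 0.179, -0.0]
wrist_force: [1.2, 2.4, 0.7]
opening: 0.276
grasp_force: 47.0
```

Emit:
move_arm(plan=[0, 0, 0, 0, 0, 0, 0, 0, 0, 0, 0, 0, 0, 0, 0, 0, 0, 0, 0, 0, 0, 0, 0, 0, 0, 0, 0, 0, 0, 0, 0, 0, 0, 0, 0, 0, 0, 0, 0, 0, 0, 0, 0, 0, 0, 0, 0, 0], grip=85)

```text
time_s: 10.72
eef_pos: [0.4445, 0.067, 0.0853]
eef_rot: [-0.0, 0.984, 0.179, 0.0]
wrist_force: [0.4, 0.0, -0.5]
opening: 0.992
grasp_force: 0.0
```

Emit:
move_arm(plan=[0, 0, 0.4, 0, 0, 0, 0, 0, 1.0, 0, 0, 0, 0, 0, 1.8, 0, 0, 0, 0, 0, 2.6, 0, 0, 0, 0, 0, 3.2, 0, 0, 0, 0, 0, 3.2, 0, 0, 0])

```text
time_s: 11.48
eef_pos: [0.4461, 0.0669, 0.2479]
eef_rot: [0.001, 0.984, 0.179, 0.003]
wrist_force: [-0.2, -0.5, 0.6]
opening: 0.99
grasp_force: 0.0
```

Run:
```python
from h import *
d=snap('scene','s5.png');cv2.imwrite('pics/c5.png',cv2.resize(cv2.imread('pics/s5.png')[170:330,200:360],(600,600),interpolation=2))
o=ctrl.get_obs();print(o['time_s'],o['eef_pos'],o['opening'],o['wrist_force'])
```

```text
11.525 [0.44500481 0.06695959 0.24600128] 0.9953125969759634 [-0.5491253  -0.76442286 -0.72586392]
```

View pics/c5.png

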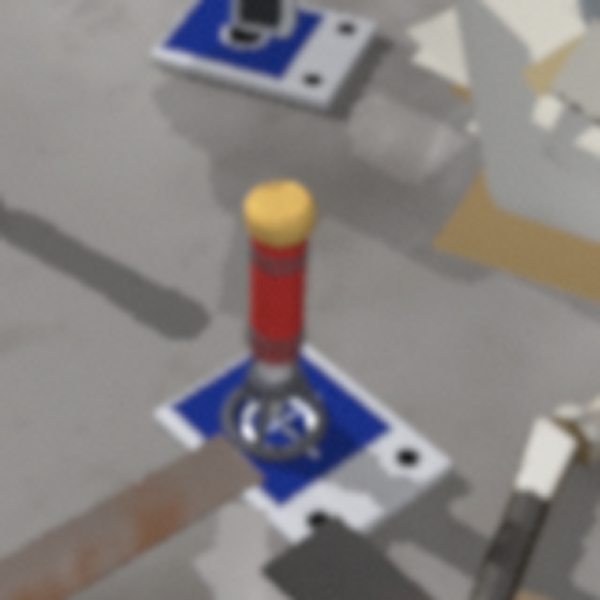

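The punch stands upright at full height. Its ring is centred at crop (274,419) and the mark at (278,421). The blank's corners are where they were before, and the gripper is clear.

```bash
python3 -c "
from bench import ctrl
print(ctrl.hand_in())"
```

```text
the job is handed in; nothing more can be done
None
```

The red punch was fired once on the white-circle mark, sprang back and was left standing upright inside the circle. The blank had not visibly moved, and I handed the job in at about 11.5 s.

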